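Tare the counting scale with the empty parts bin

ROBOT

A 7-joint arm with a two-finger parallel gripper is mounted at the origin on a cart in front of the work surface, level with it; the furniture and walls round the work are solid. World frame = base frame: x ahead of the robot, y to its left, z up, the work surface at z = 0. Lengths are in mm, angles in rad, forces in N, time in s.
With the tool pointing down it reaches from about 425 to 1025 mm from the base axis. Payload 9.4 kg.
Tool frame: the origin (TCP) lies midway between the tips of the shut fingers; the grasp point (between the pads) lies 19 mm behind it; z points along the fingers, y is the line along which they close (so a half turn about z gives the same grasp; the last joint's range is limited). The gripper opens to 93 mm and grips with 3 to 60 N. Pads are 15 mm wide; open, the fingers measure 128 mm over their backs; the gripper's body (75 mm by 188 mm) begins 65 mm behind the grasp point.
Start: joints at [1.253, 0.599, -0.003, 1.599, 0.002, 0.943, -0.08], TCP at [172.888, -704.084, 218.618] pointing down, gripper open.
Joint ranges: [-2.57, 2.57], [-0.35, 1.97], [-1.29, 1.29], [0.11, 2.56], [-1.05, 4.19], [0.11, 1.86], [-2.63, 2.63]. Speed limits (rad/s): [2.22, 2.22, 3.01, 3.01, 3.14, 3.14, 3.14].

INTERFACE

Orientations are given as a unit quaternion [x, y, z, w].
In Python, from bench import get_state, read_camera, get_calibration, job_done gives the robot as it stands.
- The arm moves only by the tool move_arm, never from a script. Its argument "commands" is a list of rows, each an object of numbers: "fingers": the closure, from 0 (fully open) to 1 (shut); "tx", "ty", "tz": the shift along the world's x, y, z in mm; "ax", "ay", "az": the turn, a rotation vector about the world's x, y, z in rad. A call has exactly 8 rows; each row is the pose to reach, as a shift and turn from the pose commanded when the call began; what a row does not reach only later rows make up. A row lasts 1/10 s, in which the tool goes at most 50 mm and 8.59 degrees, less where a joint would pass 70% of its speed; a pose out of reach is approached as far as the arm can. A call with a gripper value outside its range is refused whole. The fingers move at their own pace and stop on an object; the grip force is fixed at half the most. Time passes only in rows, so rows that repeat a pose let the fingers close, or fill a call up. It gives the time, the measured TCP pose, the force, the opening and the grip force at its end, in the units of the state.
- get_state(): the state, without advancing time (a new reading comes with each control period).
- read_camera(name): name is "scene" or "side" or "wrist"; returns the picture (480x640x3 uint8, red, green, blue); there is no depth.
- get_calibration(name): a dict with "fov_y" (degrees; the focal length in pixels is half the picture's height over the tangent of half this angle, whatever the lens; pixels are square), "cx", "cy" (the principal point, pixels), "T" (4x4, takes a point from camera to world coordinates); the wrist camera has in their place "hand_eye" (4x4, takes a point from camera to tool coordinates, whose origin is the TCP and whose axes are the flange's). Camera axes: x right, y up, looking along -z (the intrinsics and any distortion apply to the point x, -y, -z); pixel columns grow to the right and rows downward; lengths in mm; the calibration is good to about 2 mm. A picture is of the moment at which its call begins: read the wrist's pose just before it. get_calibration takes no time and is no camera call.
- job_done(): hands the job in; it is judged then, once.
The state is a dict: "time": time; "qpos": joint angles; "dq": joint speeds; "tau": joint torques, N m; "eef_pos": TCP position; "tcp_rot": TCP orientation; "force": force on the tool from outside, world axes, zero at the start; "wrist_torque": the same for the moment, N m; "width": finger opening in mm; "gripper_force": force on a finger pad.
Only numpy, scipy, OpenCV 4.12 (cv2) and the standard library are available. Lean on these libraries where they do the work, as an engineer would, in place of code of your own. Each camera call takes 0.05 s, during which the arm holds its last target. There are 200 camera calls.

TASK

The empty parts bin was put down hanging over the side of the counting scale's pan. Without gripping or lifting it, push it with the fingertips until it stands square in the middle of the pan, let go of it, then reach a fingertip down the guard well at the scale's left end and hold the round sunken tare key fully down for two seconds. Let the key come back up and leave everything alone; do not press the square power key in the other well, and do not disturb the small parts lying round the scale.

Things in the scene. Friction and masses are not known exactly. Their poses are not given: they have to be found in the camera images.
- scale: Bench counting scale, light plastic case 340 (x) x 290 (y) mm, fixed to the bench. Origin: centre of its underside, on the bench top. Its +x points to the back, +y to its left end as the robot sees it, z up. The front part (x from -170 to -58 mm) is a flat console, top 74 mm above the bench, with a display between two round guard wells; the rear part carries a flat steel pan.
- pan_mid (a point): Centre of the top face of the pan, at (60, 0, 90) mm of the scale. The pan is a flat plate without rim, 210 (x) x 240 (y) mm, its sides along the scale's x and y axes; its top is 16 mm above the console.
- tare_well (a point): Centre of the mouth of the tare well, at the upper rim of its guard collar, at (-116, +92, 77) mm of the scale (left end of the console). The well is a straight round hole of 48 mm bore; the key top lies 27 mm below this point when the key is up. The collar is 59 mm across and stands 3 mm proud of the console.
- tare_key_top (a point): Centre of the top of the round tare key (28 mm across, light plastic, at the bottom of the left well). Moves with the key. The key moves straight down.
- tare_key (a joint): Travel of the tare key in m: 0 up, 0.005 fully down on its stop. A spring returns it: about 2 N at the start of the travel, 4 N fully down.
- power_well (a point): Centre of the mouth of the other well, at (-116, -92, 77) mm of the scale (right end of the console): same bore, collar and depth.
- power_key (a joint): Travel of the square power key (22 mm, light plastic) at the bottom of the right well, in m: 0 up, 0.005 down; same spring.
- parts_bin: Empty open-topped plastic parts bin, loose, 0.1 to 0.2 kg; slides on the pan when pushed. Origin: centre of its underside, which rests on the pan. 150 mm long (x), 104 mm wide (y); upright side walls along x are 62 mm high, 2 mm thick; high end wall at +x, 30 mm front wall at -x. At the start it points roughly along the scale's x and hangs over the pan's right (-y) edge.
- fitting_a: Small threaded pipe fitting, 25 x 40 x 28 mm, loose on the bench to the right of the scale; bystander. Origin: centre of its underside.
- fitting_b: Another such fitting, nearby; bystander. Origin: centre of its underside.
- tape_spool: Spool of thread seal tape, 52 mm across, 17 mm high, loose on the bench in front of the scale; bystander. Origin: centre of its underside.
- cap_loose: Round screw cap, 30 mm across, 18 mm high, loose on the bench in front of the scale; bystander. Origin: centre of its underside.
Things that resemble listed ones, but are neither listed nor needed, are in the scene too. There is more than one size of the parts_bin; the job needs the larger.

How it is judged (in metres and radians):
On the way, in this order (a step that is already met when the one before it is completed fails the run):
1. the bin stands square in the middle of the pan, at rest and let go (x of parts_bin in the frame of pan_mid between -0.025 and 0.025 m and y of parts_bin in the frame of pan_mid between -0.025 and 0.025 m and z of parts_bin in the frame of pan_mid below 0.006 m and angle between the x axis of parts_bin and the x axis of scale, either way round below 0.15 rad and contact force between each of the arm, the fingers and parts_bin below 0.1 N and linear speed of parts_bin below 0.01 m/s), for 0.3 s.
2. the tare key is held down without touching the bin (value of joint tare_key above 0.0038 m and x of parts_bin in the frame of pan_mid between -0.025 and 0.025 m and y of parts_bin in the frame of pan_mid between -0.025 and 0.025 m and z of parts_bin in the frame of pan_mid below 0.006 m and angle between the x axis of parts_bin and the x axis of scale, either way round below 0.15 rad and contact force between each of the arm, the fingers and parts_bin below 0.1 N), for 1.5 s.
At the end, for the whole second after the job is handed in: The bin stands on the pan at rest, its centre within 25 mm of the pan's centre both ways and its sides within 0.15 rad of the pan's; the tare key has been held down (beyond 3.8 of 5 mm) for at least 1.5 s with the bin in place and untouched, and is up again; the power key is up (x of parts_bin in the frame of pan_mid between -0.025 and 0.025 m and y of parts_bin in the frame of pan_mid between -0.025 and 0.025 m and z of parts_bin in the frame of pan_mid below 0.006 m and angle between the x axis of parts_bin and the x axis of scale, either way round below 0.15 rad and linear speed of parts_bin below 0.01 m/s and value of joint each of tare_key, power_key below 0.001 m).
It fails at once if the bin is lifted off the pan or falls from it (z of parts_bin in the frame of scale above 0.102 m or z of parts_bin in the frame of scale below 0.078 m).
It fails at once if the bin is tipped (angle between parts_bin's own z axis and vertical above 0.2 rad).
It fails at once if the power key is pressed (value of joint power_key above 0.002 m).
It fails at once if a small part beside the scale is pushed away or lifted (distance of any of fitting_a, fitting_b, tape_spool, cap_loose from where it was at the start of the episode above 0.015 m).
It also fails if it takes over 56 s, if anything falls off the work surface, if the arm or the gripper's body presses on something with over 40 N, if the wrist force passes 120 N, or if a joint passes its speed limit or range.

## Working session

There is one attempt and no reset: what is moved stays moved. The work goes in short steps, Python scripts to look and compute and a tool call to move; the robot and the scene stay as the last step left them, time stands still between calls to the robot, and variables do not carry over. Pictures are saved under pics/ and viewed, at most 10 in all, crops included, and the job is handed in when it is done.

Besides the shell and the picture viewer there is one more tool, called after "Emit:" as name(argument=value, ...), one argument or row to a line, values as JSON. move_arm: Moves the arm, as the interface text tells. Its arguments: {"type":"object","properties":{"commands":{"type":"array"}},"required":["commands"]}

```bash
mkdir -p pics; ls; python3 - <<'E'
from bench import *
import cv2
s=get_state();print(s)
for n in("scene","side"):
    im=read_camera(n);cv2.imwrite(f"pics/{n}0.png",im[:,:,::-1])
    print(n,get_calibration(n))
print(get_calibration("wrist"))
E
```

```text
pics
{'time': 0.0, 'qpos': array([ 1.25331198,  0.60013866, -0.00256476,  1.60014966,  0.00181008,
        0.94287566, -0.07984602]), 'dq': array([ 0.00140485, -0.0010586 , -0.00151074, -0.00035491, -0.00051278,
        0.00058876, -0.00098148]), 'tau': array([-1.47376177e-03, -7.65059781e+01,  1.49692710e+00, -2.52342063e+01,
       -5.23981510e-02,  1.70297694e-02,  1.38081336e-04]), 'eef_pos': array([ 172.76051279, -703.60424683,  217.74281001]), 'tcp_rot': array([ 9.92759131e-01,  1.20119489e-01, -1.63248071e-04, -7.67378691e-04]), 'force': array([0.03090242, 0.68172836, 0.14010686]), 'wrist_torque': array([0.00075337, 0.05522126, 0.05280117]), 'gripper_force': 0.0, 'width': 93.0581109618932}
scene {'fov_y': 47.43404392502338, 'cx': 320.5714748547376, 'cy': 240.64319735464832, 'T': array([[ 8.76286058e-01,  3.53111355e-01, -3.27772965e-01,
         1.99197192e+02],
       [-4.81767290e-01,  6.35434726e-01, -6.03426041e-01,
        -6.12632261e+02],
       [-4.79826298e-03,  6.86684120e-01,  7.26940091e-01,
         8.08528614e+02],
       [ 0.00000000e+00,  0.00000000e+00,  0.000
[... 205 characters left out ...]
980e+02],
       [-2.42697034e-01, -4.69311774e-01,  8.49025682e-01,
         8.98277383e+02],
       [-2.08503580e-02,  8.77513394e-01,  4.79098638e-01,
         5.92228157e+02],
       [ 0.00000000e+00,  0.00000000e+00,  0.00000000e+00,
         1.00000000e+00]])}
{'fov_y': 69.29287596558338, 'cx': 326.3195945694802, 'cy': 245.94846354777343, 'hand_eye': array([[-8.68543686e-04,  9.67764299e-01,  2.51856126e-01,
         6.94155471e+01],
       [ 9.99999469e-01,  7.01038731e-04,  7.54807807e-04,
         3.16866008e-01],
       [ 5.53915149e-04,  2.51856648e-01, -9.67764394e-01,
        -1.65170923e+02],
       [ 0.00000000e+00,  0.00000000e+00,  0.00000000e+00,
         1.00000000e+00]])}
```

View pics/scene0.png

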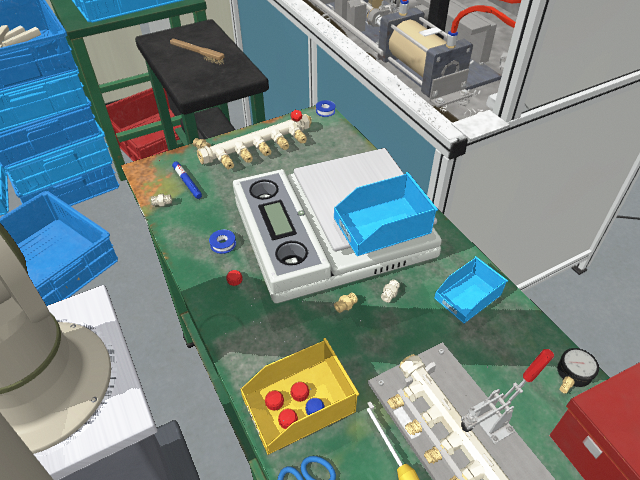

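View pics/side0.png

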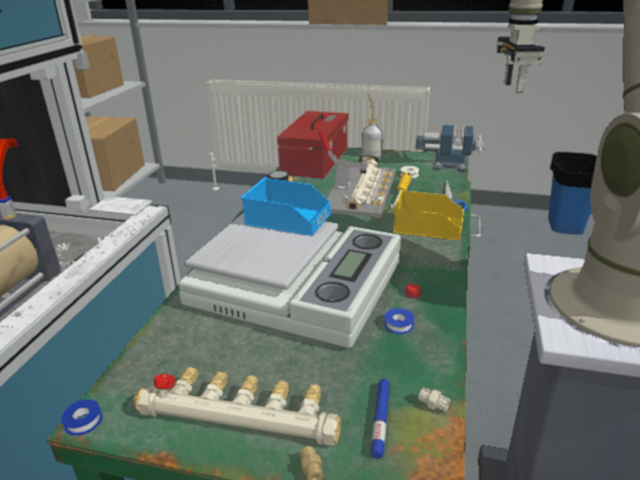

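The scene view shows the scale with its wells at about (264,188) left and (291,253) right, and the bin at (385,213) over the pan's right edge. The side view shows the tare well near (333,291) and the power well near (369,242).

```bash
cat > h.py <<'E'
import numpy as np,cv2
from bench import *
from scipy.spatial.transform import Rotation as R
def cam(n,s=None):
    c=get_calibration(n);f=240/np.tan(np.radians(c['fov_y']/2))
    if n=='wrist':
        T=np.eye(4);T[:3,:3]=R.from_quat(s['tcp_rot']).as_matrix();T[:3,3]=s['eef_pos'];T=T@c['hand_eye']
    else:T=c['T']
    return f,c['cx'],c['cy'],T
def ray(C,uv,z):
    f,cx,cy,T=C;d=T[:3,:3]@np.array([(uv[0]-cx)/f,-(uv[1]-cy)/f,-1.]);o=T[:3,3]
    return o+d*(z-o[2])/d[2]
def proj(C,p):
    f,cx,cy,T=C;q=T[:3,:3].T@(np.asarray(p,float)-T[:3,3]);return cx-f*q[0]/q[2],cy+f*q[1]/q[2]
E
python3 - <<'E'
from h import *
np.set_printoptions(precision=1,suppress=True)
S=cam('scene');D=cam('side')
for n,a,b,z in[('tare',(264,188),(333,291),77),('power',(291,253),(369,242),77)]:
    print(n,ray(S,a,z),ray(D,b,z))
for n,a,z in [('frontL_top',(336,210),120),('frontR_top',(362,250),120),('backL',(405,175),152),('backR',(436,208),152),('sideR front',(382,238),152),('panBL',(384,150),90),('panFL',(295,166),90),('fitb',(391,298),0),('fita',(346,308),0),('cap',(234,283),0),('spool',(222,243),0),('smallbin',(470,300),0)]:
    print(n,ray(S,a,z))
E
```

```text
tare [499.5 179.   77. ] [494.4 178.   77. ]
power [467.6  -6.4  77. ] [462.5   0.9  77. ]
frontL_top [571.5  12.8 120. ]
frontR_top [560.8 -94.6 120. ]
backL [713.7   3.4 152. ]
backR [709.6 -96.9 152. ]
sideR front [ 587.2 -111.9  152. ]
panBL [770.8 152.   90. ]
panFL [579.5 196.6  90. ]
fitb [ 607.3 -132.8    0. ]
fita [ 522.9 -112.     0. ]
cap [366.8  41.4  -0. ]
spool [385.7 150.    0. ]
smallbin [ 732.  -207.2    0. ]
```

Emit:
move_arm(
  commands=[
    {"fingers": 0,"tz": 50},
    {"fingers": 0,"tz": 100},
    {"fingers": 0,"tz": 150,"az": 0.1},
    {"fingers": 0,"tx": 26,"ty": 42,"tz": 180,"az": 0.22},
    {"fingers": 0,"tx": 52,"ty": 85,"tz": 180,"az": 0.34},
    {"fingers": 0,"tx": 78,"ty": 128,"tz": 180,"az": 0.46},
    {"fingers": 0,"tx": 104,"ty": 171,"tz": 180,"az": 0.58},
    {"fingers": 0,"tx": 130,"ty": 214,"tz": 180,"az": 0.7},
  ],
)

```text
$.commands[0]: bad value
```

Emit:
move_arm(
  commands=[
    {"fingers": 0,"tx": 26,"ty": 42,"az": 0.1},
    {"fingers": 0,"tx": 52,"ty": 85,"az": 0.2},
    {"fingers": 0,"tx": 78,"ty": 128,"az": 0.3},
    {"fingers": 0,"tx": 104,"ty": 171,"az": 0.4},
    {"fingers": 0,"tx": 130,"ty": 214,"az": 0.46},
    {"fingers": 0,"tx": 156,"ty": 256,"az": 0.46},
    {"fingers": 0,"tx": 182,"ty": 298,"az": 0.46},
    {"fingers": 0,"tx": 208,"ty": 340,"az": 0.46},
  ],
)

```text
$.commands[0]: bad value
```

Emit:
move_arm(
  commands=[
    {"fingers": 0,"tx": 26,"ty": 42},
    {"fingers": 0,"tx": 52,"ty": 85},
    {"fingers": 0,"tx": 70,"ty": 110},
    {"fingers": 0,"tx": 70,"ty": 110},
    {"fingers": 0,"tx": 70,"ty": 110},
    {"fingers": 0,"tx": 70,"ty": 110},
    {"fingers": 0,"tx": 70,"ty": 110},
    {"fingers": 0,"tx": 70,"ty": 110},
  ],
)

```text
$.commands[0]: bad value
```

```bash
python3 - <<'E'
from h import *
s=get_state();print(s['time'],s['eef_pos'],s['tcp_rot'],s['qpos'])
im=read_camera('wrist');cv2.imwrite('pics/w1.png',im[:,:,::-1])
np.savez('w1.npz',p=s['eef_pos'],r=s['tcp_rot'])
E
```

```text
0.1 [ 172.78352564 -703.67456167  217.85836075] [ 9.92756654e-01  1.20140612e-01 -1.42723522e-04 -6.62012473e-04] [ 1.25330741  0.60003475 -0.00255788  1.60003654  0.00180685  0.94287799
 -0.07980031]
```

View pics/w1.png

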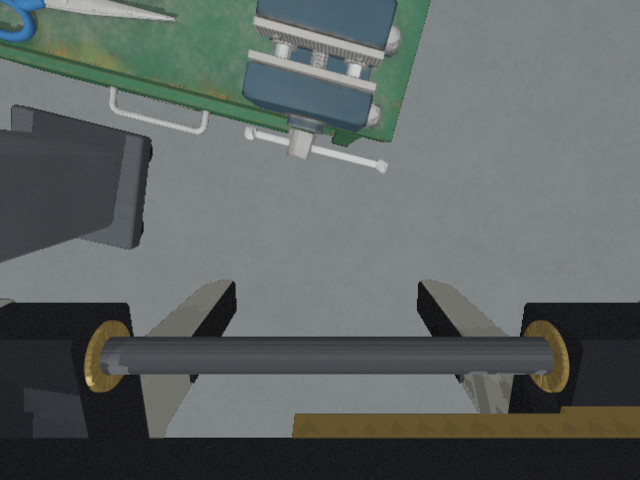

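The arm did not move; the wrist view shows only the vise area at (320,60). The rows need all seven keys.

Emit:
move_arm(
  commands=[
    {"fingers": 0,"tx": 0,"ty": 0,"tz": 50,"ax": 0,"ay": 0,"az": 0},
    {"fingers": 0,"tx": 0,"ty": 0,"tz": 100,"ax": 0,"ay": 0,"az": 0},
    {"fingers": 0,"tx": 0,"ty": 0,"tz": 150,"ax": 0,"ay": 0,"az": 0.1},
    {"fingers": 0,"tx": 26,"ty": 42,"tz": 180,"ax": 0,"ay": 0,"az": 0.22},
    {"fingers": 0,"tx": 52,"ty": 85,"tz": 180,"ax": 0,"ay": 0,"az": 0.34},
    {"fingers": 0,"tx": 78,"ty": 128,"tz": 180,"ax": 0,"ay": 0,"az": 0.46},
    {"fingers": 0,"tx": 104,"ty": 171,"tz": 180,"ax": 0,"ay": 0,"az": 0.58},
    {"fingers": 0,"tx": 130,"ty": 214,"tz": 180,"ax": 0,"ay": 0,"az": 0.7},
  ],
)

```text
time: 0.95
eef_pos: [299.5, -494.8, 398.6]
tcp_rot: [0.89, 0.455, -0.0, 0.0]
force: [1.4, -0.6, 1.4]
width: 93.0
gripper_force: 0.0
```

Emit:
move_arm(
  commands=[
    {"fingers": 0,"tx": 28,"ty": 40,"tz": 0,"ax": 0,"ay": 0,"az": 0.1},
    {"fingers": 0,"tx": 57,"ty": 80,"tz": 0,"ax": 0,"ay": 0,"az": 0.2},
    {"fingers": 0,"tx": 86,"ty": 120,"tz": 0,"ax": 0,"ay": 0,"az": 0.3},
    {"fingers": 0,"tx": 114,"ty": 160,"tz": 0,"ax": 0,"ay": 0,"az": 0.4},
    {"fingers": 0,"tx": 143,"ty": 200,"tz": 0,"ax": 0,"ay": 0,"az": 0.46},
    {"fingers": 0,"tx": 172,"ty": 240,"tz": 0,"ax": 0,"ay": 0,"az": 0.46},
    {"fingers": 0,"tx": 200,"ty": 280,"tz": 0,"ax": 0,"ay": 0,"az": 0.46},
    {"fingers": 0,"tx": 229,"ty": 320,"tz": 0,"ax": 0,"ay": 0,"az": 0.46},
  ],
)

```text
time: 1.75
eef_pos: [528.4, -175.1, 398.6]
tcp_rot: [0.765, 0.644, -0.0, 0.0]
force: [0.3, 0.0, 0.1]
width: 93.4
gripper_force: 0.0
```

Emit:
move_arm(
  commands=[
    {"fingers": 0,"tx": 28,"ty": 40,"tz": 0,"ax": 0,"ay": 0,"az": 0},
    {"fingers": 0,"tx": 56,"ty": 80,"tz": 0,"ax": 0,"ay": 0,"az": 0},
    {"fingers": 0,"tx": 80,"ty": 95,"tz": 0,"ax": 0,"ay": 0,"az": 0},
    {"fingers": 0,"tx": 80,"ty": 95,"tz": 0,"ax": 0,"ay": 0,"az": 0},
    {"fingers": 0,"tx": 80,"ty": 95,"tz": 0,"ax": 0,"ay": 0,"az": 0},
    {"fingers": 0,"tx": 80,"ty": 95,"tz": 0,"ax": 0,"ay": 0,"az": 0},
    {"fingers": 0,"tx": 80,"ty": 95,"tz": 0,"ax": 0,"ay": 0,"az": 0},
    {"fingers": 0,"tx": 80,"ty": 95,"tz": 0,"ax": 0,"ay": 0,"az": 0},
  ],
)

```text
time: 2.55
eef_pos: [607.3, -82.8, 398.9]
tcp_rot: [0.765, 0.644, -0.0, 0.0]
force: [-0.4, 0.1, -0.1]
width: 93.0
gripper_force: 0.0
```

```bash
python3 - <<'E'
from h import *
s=get_state();print(s['time'],s['eef_pos'],s['tcp_rot'],s['qpos'])
im=read_camera('wrist');cv2.imwrite('pics/w2.png',im[:,:,::-1])
np.savez('w2.npz',eef_pos=s['eef_pos'],tcp_rot=s['tcp_rot'])
E
```

```text
2.55 [607.3069622  -82.83175487 398.91440285] [ 7.65103014e-01  6.43907820e-01 -9.58558625e-05  2.95569010e-04] [ 0.40792461  0.35156614 -0.51636835  1.60905181  0.18209531  1.22887534
 -0.31502699]
```

View pics/w2.png

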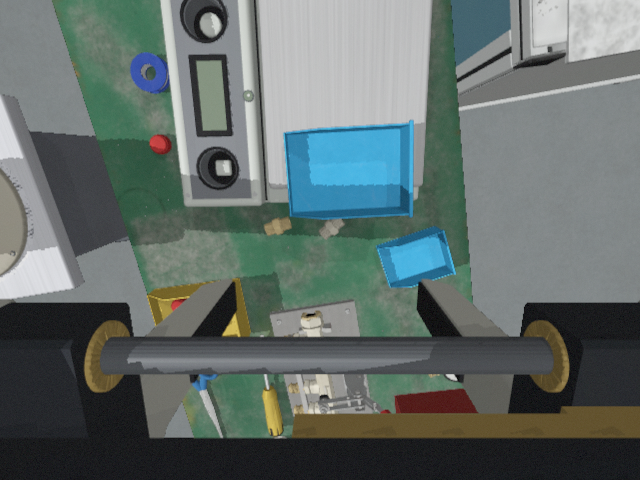

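The wrist view shows the tare well at about (204,18), the power well at (217,168), the bin with corners about (286,133), (290,216), (412,216), (413,122), and the fittings at (278,227) and (332,228).

```bash
python3 - <<'E'
from h import *
np.set_printoptions(precision=1,suppress=True)
s=dict(np.load('w2.npz'));W=cam('wrist',s)
im=cv2.imread('pics/w2.png');hsv=cv2.cvtColor(im,cv2.COLOR_BGR2HSV)
m=cv2.inRange(hsv,(90,120,80),(110,255,255));m[:, :270]=0;m[:110]=0;m[218:,]=0;
c=max(cv2.findContours(m,0,2)[0],key=cv2.contourArea)
ap=cv2.approxPolyDP(c,3,True)[:,0];print(ap.tolist())
t=ray(W,(204,18),77);p=ray(W,(217.5,167.5),77);print('t',t,'p',p,np.hypot(*(t-p)[:2]))
S=cam('scene');D=cam('side')
t2=(ray(S,(264,188),77)+ray(D,(333,291),77))/2
y=(t-p)[:2]/np.hypot(*(t-p)[:2]);x=np.array([y[1],-y[0]])
o=(t+p)[:2]/2+116*x;pm=o+60*x;print('x',x,'yaw',np.arctan2(x[1],x[0]),'o',o,'pan',pm)
print('chk corner pan FR',proj(W,[*(pm-105*x-120*y),90]),'BR',proj(W,[*(pm+105*x-120*y),90]))
A=[ray(W,(286,133),120),ray(W,(290,216),120),ray(W,(412,217),152),ray(W,(413,122),152)]
for a in A:print('bin',a,'scale',(a[:2]-pm)@x,(a[:2]-pm)@y)
E
```

```text
[[412, 120], [405, 124], [284, 133], [289, 215], [412, 216]]
t [498.2 173.8  77. ] p [469.6  -4.5  77. ] 180.62596426230587
x [ 1.  -0.2] yaw -0.15879631072373412 o [598.4  66.3] pan [657.7  56.8]
chk corner pan FR (np.float64(269.01386952863726), np.float64(189.55855866092497)) BR (np.float64(424.33979659393634), np.float64(187.4178285964398))
bin [575.3  20.1 120. ] scale -75.58630235392187 -49.2815272407448
bin [559.9 -80.9 120. ] scale -74.80040860953659 -151.47706028218985
bin [ 708.1 -102.4  152. ] scale 74.98265480039123 -149.2924867164034
bin [721.1   4.7 152. ] scale 70.88845924254551 -41.455054966878905
```

Emit:
move_arm(
  commands=[
    {"fingers": 0,"tx": 20,"ty": -46,"tz": 0,"ax": 0,"ay": 0,"az": 0.012},
    {"fingers": 0,"tx": 20,"ty": -46,"tz": -50,"ax": 0,"ay": 0,"az": 0.012},
    {"fingers": 0,"tx": 20,"ty": -46,"tz": -100,"ax": 0,"ay": 0,"az": 0.012},
    {"fingers": 0,"tx": 20,"ty": -46,"tz": -150,"ax": 0,"ay": 0,"az": 0.012},
    {"fingers": 0,"tx": 20,"ty": -46,"tz": -200,"ax": 0,"ay": 0,"az": 0.012},
    {"fingers": 0,"tx": 20,"ty": -46,"tz": -250,"ax": 0,"ay": 0,"az": 0.012},
    {"fingers": 0,"tx": 20,"ty": -46,"tz": -285,"ax": 0,"ay": 0,"az": 0.012},
    {"fingers": 0,"tx": 20,"ty": -46,"tz": -295,"ax": 0,"ay": 0,"az": 0.012},
  ],
)

```text
time: 3.4
eef_pos: [625.6, -128.0, 100.0]
tcp_rot: [0.761, 0.649, -0.002, -0.002]
force: [-0.1, -0.2, 0.4]
width: 92.9
gripper_force: 0.0
```

```bash
python3 - <<'E'
from h import *
s=get_state();print(s['time'],s['eef_pos'],s['tcp_rot'],s['force'])
im=np.hstack([cv2.resize(read_camera('wrist'),(400,300)),cv2.resize(read_camera('side')[120:360,160:480],(400,300))]);cv2.imwrite('pics/w3.png',im[:,:,::-1])
E
```

```text
3.4 [ 625.55164169 -127.99371483   99.97247506] [ 0.76079339  0.64898794 -0.00189869 -0.00211499] [-0.10115912 -0.15925418  0.40635309]
```

View pics/w3.png

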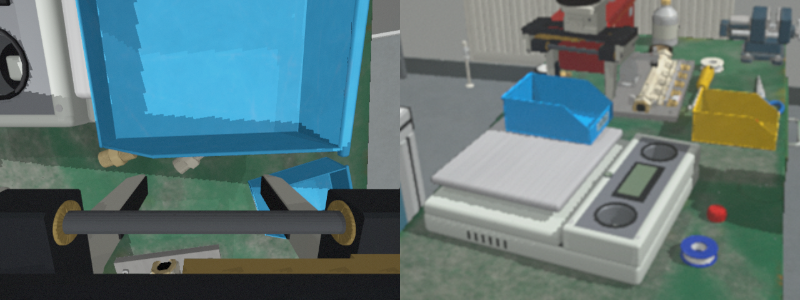

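The bin is ahead of both fingertips with a clear gap, and nothing has been disturbed. I'll push along the scale's +y.

Emit:
move_arm(
  commands=[
    {"fingers": 0,"tx": 1.3,"ty": 8,"tz": 2,"ax": 0,"ay": 0,"az": 0},
    {"fingers": 0,"tx": 2.5,"ty": 16,"tz": 2,"ax": 0,"ay": 0,"az": 0},
    {"fingers": 0,"tx": 3.5,"ty": 22,"tz": 2,"ax": 0,"ay": 0,"az": 0},
    {"fingers": 0,"tx": 4.2,"ty": 26,"tz": 2,"ax": 0,"ay": 0,"az": 0},
    {"fingers": 0,"tx": 4.8,"ty": 30,"tz": 2,"ax": 0,"ay": 0,"az": 0},
    {"fingers": 0,"tx": 5.6,"ty": 35,"tz": 2,"ax": 0,"ay": 0,"az": 0},
    {"fingers": 0,"tx": 6.4,"ty": 40,"tz": 2,"ax": 0,"ay": 0,"az": 0},
    {"fingers": 0,"tx": 7.2,"ty": 45,"tz": 2,"ax": 0,"ay": 0,"az": 0},
  ],
)

```text
time: 4.3
eef_pos: [635.2, -82.7, 105.7]
tcp_rot: [0.761, 0.649, -0.0, 0.0]
force: [-0.2, -2.3, 1.7]
width: 93.0
gripper_force: 1.1
```

Emit:
move_arm(
  commands=[
    {"fingers": 0,"tx": 1,"ty": 6,"tz": 0,"ax": 0,"ay": 0,"az": 0},
    {"fingers": 0,"tx": 2,"ty": 12,"tz": 0,"ax": 0,"ay": 0,"az": 0},
    {"fingers": 0,"tx": 3,"ty": 18,"tz": 0,"ax": 0,"ay": 0,"az": 0},
    {"fingers": 0,"tx": 3.8,"ty": 24,"tz": 0,"ax": 0,"ay": 0,"az": 0},
    {"fingers": 0,"tx": 4.8,"ty": 30,"tz": 0,"ax": 0,"ay": 0,"az": 0},
    {"fingers": 0,"tx": 5.8,"ty": 36,"tz": 0,"ax": 0,"ay": 0,"az": 0},
    {"fingers": 0,"tx": 6.4,"ty": 40,"tz": 0,"ax": 0,"ay": 0,"az": 0},
    {"fingers": 0,"tx": 6.4,"ty": 40,"tz": 0,"ax": 0,"ay": 0,"az": 0},
  ],
)

```text
time: 5.1
eef_pos: [641.5, -41.4, 105.5]
tcp_rot: [0.76, 0.65, 0.0, -0.0]
force: [-0.9, 0.2, 0.3]
width: 93.0
gripper_force: 0.0
```

```bash
python3 - <<'E'
from h import *
s=get_state();print(s['time'],s['eef_pos'],s['tcp_rot'],s['force'])
a=read_camera('scene');b=read_camera('side')
cv2.imwrite('pics/s4.png',a[:,:,::-1]);cv2.imwrite('pics/d4.png',b[:,:,::-1])
im=np.hstack([cv2.resize(a[120:360,160:480],(400,300)),cv2.resize(b[120:360,160:480],(400,300))]);cv2.imwrite('pics/c4.png',im[:,:,::-1])
E
```

```text
5.1 [641.54933139 -41.41507454 105.54269617] [ 7.60313859e-01  6.49555750e-01  2.82210866e-04 -2.88840139e-04] [-0.85178487  0.23273786  0.29030175]
```

View pics/c4.png

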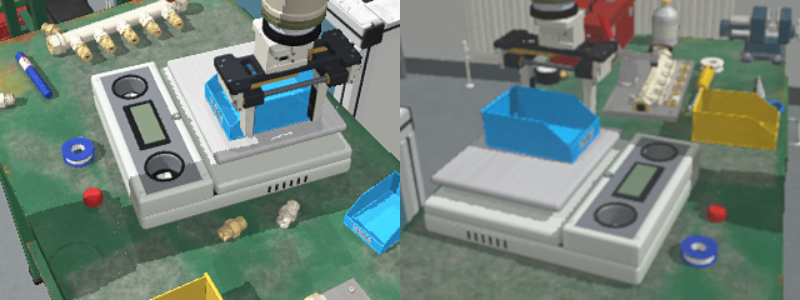

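Both fingertips are pushing on the right wall: the bin sits flat and slides well, and the fittings, cap and spool have not moved. In the side crop the bin's near bottom edge runs (484,146)-(571,162) and the pan's near edge (432,182)-(560,208).

```bash
python3 - <<'E'
from h import *
np.set_printoptions(precision=1,suppress=True)
D=cam('side');S=cam('scene')
pm=np.array([657.7,56.8]);th=-.159;x=np.array([np.cos(th),np.sin(th)]);y=np.array([-x[1],x[0]])
def d(u,v,z):return ray(D,((u-400)*.8+160,120+v*.8),z)
def sc(u,v,z):return ray(S,(u*.8+160,120+v*.8),z)
for n,p in dict(binBL=d(484,146,90),binFL=d(571,162,90),panBL=d(432,182,90),panFL=d(560,208,90),panFR=d(621,128,90),sFR=sc(217,160,90),sFL=sc(168,57,90),sBR=sc(346,124,90),binFLs=sc(206,80,120),binFRs=sc(241,137,90)).items():
    print(n,p[:2],'panfr',(p[:2]-pm)@x,(p[:2]-pm)@y)
b=cv2.imread('pics/d4.png');cv2.imwrite('pics/d4z.png',cv2.resize(b[200:320,170:370],(800,480),interpolation=cv2.INTER_CUBIC))
s=get_state();q=s['eef_pos'][:2]-pm;print('tcp',q@x,q@y)
E
```

```text
binBL [733.1  60.4] panfr 73.83900316130153 15.53575517509074
binFL [585.7  79.6] panfr -74.68259992916056 11.123383805211903
panBL [764.8 175.4] panfr 87.01638387262385 134.0660237230279
panFL [566.4 199.1] panfr -112.73172251354453 126.08799649073077
panFR [536.3 -42.8] panfr -104.1396688656784 -117.55621124696323
sFR [534.8 -43.3] panfr -105.48371813177955 -118.32896705403368
sFL [579.  198.4] panfr -100.09147056982279 127.3581710433322
sBR [740.5 -73.6] panfr 102.37194481598743 -115.67046906689197
binFLs [588.9  86.2] panfr -72.58298785535017 18.12787043794722
binFRs [588.6 -20.5] panfr -55.97272127710897 -87.27173131159836
tcp -0.3729930546151817 -100.37956276005477
```

View pics/d4z.png

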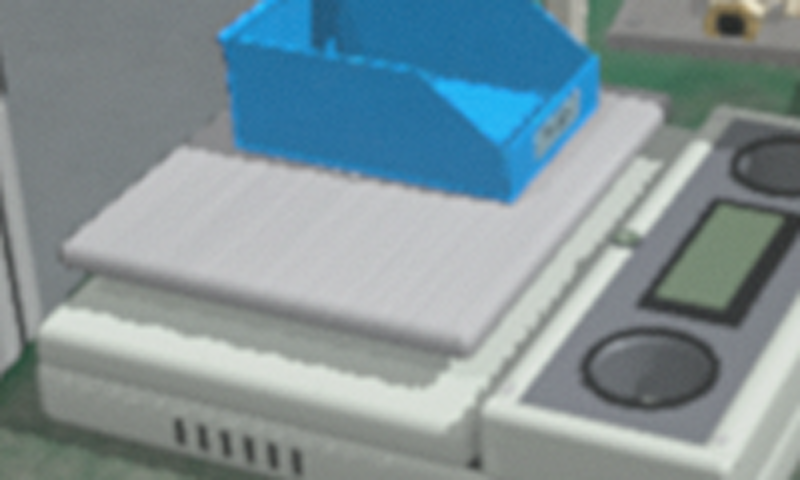

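The bin is square to the pan with its centre about 41 mm short. I'll push 42 mm more and back off.

Emit:
move_arm(
  commands=[
    {"fingers": 0,"tx": 0.9,"ty": 6,"tz": 0,"ax": 0,"ay": 0,"az": 0},
    {"fingers": 0,"tx": 1.9,"ty": 12,"tz": 0,"ax": 0,"ay": 0,"az": 0},
    {"fingers": 0,"tx": 2.8,"ty": 18,"tz": 0,"ax": 0,"ay": 0,"az": 0},
    {"fingers": 0,"tx": 3.8,"ty": 24,"tz": 0,"ax": 0,"ay": 0,"az": 0},
    {"fingers": 0,"tx": 4.8,"ty": 30,"tz": 0,"ax": 0,"ay": 0,"az": 0},
    {"fingers": 0,"tx": 5.6,"ty": 35,"tz": 0,"ax": 0,"ay": 0,"az": 0},
    {"fingers": 0,"tx": 6.3,"ty": 39,"tz": 0,"ax": 0,"ay": 0,"az": 0},
    {"fingers": 0,"tx": 6.6,"ty": 41.5,"tz": 0,"ax": 0,"ay": 0,"az": 0},
  ],
)

```text
time: 6.0
eef_pos: [648.1, -0.7, 105.6]
tcp_rot: [0.761, 0.649, -0.0, 0.0]
force: [-0.6, -1.0, -0.4]
width: 93.2
gripper_force: 0.5
```

Emit:
move_arm(
  commands=[
    {"fingers": 0,"tx": 0,"ty": 0,"tz": 0,"ax": 0,"ay": 0,"az": 0},
    {"fingers": 0,"tx": -1,"ty": -6,"tz": 0,"ax": 0,"ay": 0,"az": 0},
    {"fingers": 0,"tx": -3,"ty": -18,"tz": 0,"ax": 0,"ay": 0,"az": 0},
    {"fingers": 0,"tx": -6,"ty": -40,"tz": 0,"ax": 0,"ay": 0,"az": 0},
    {"fingers": 0,"tx": -11,"ty": -70,"tz": 0,"ax": 0,"ay": 0,"az": 0},
    {"fingers": 0,"tx": -11,"ty": -70,"tz": 40,"ax": 0,"ay": 0,"az": 0},
    {"fingers": 0,"tx": -11,"ty": -70,"tz": 90,"ax": 0,"ay": 0,"az": 0},
    {"fingers": 0,"tx": -11,"ty": -70,"tz": 140,"ax": 0,"ay": 0,"az": 0},
  ],
)

```text
time: 6.8
eef_pos: [636.2, -73.2, 246.8]
tcp_rot: [0.761, 0.648, -0.001, -0.001]
force: [1.4, -0.3, -0.9]
width: 92.9
gripper_force: 0.0
```

Emit:
move_arm(
  commands=[
    {"fingers": 0.3,"tx": -10,"ty": 0,"tz": 50,"ax": 0,"ay": 0,"az": 0},
    {"fingers": 0.6,"tx": -25,"ty": 0,"tz": 100,"ax": 0,"ay": 0,"az": 0},
    {"fingers": 1,"tx": -40,"ty": 0,"tz": 140,"ax": 0,"ay": 0,"az": 0},
    {"fingers": 1,"tx": -40,"ty": 0,"tz": 140,"ax": 0,"ay": 0,"az": 0},
    {"fingers": 1,"tx": -40,"ty": 0,"tz": 140,"ax": 0,"ay": 0,"az": 0},
    {"fingers": 1,"tx": -40,"ty": 0,"tz": 140,"ax": 0,"ay": 0,"az": 0},
    {"fingers": 1,"tx": -40,"ty": 0,"tz": 140,"ax": 0,"ay": 0,"az": 0},
    {"fingers": 1,"tx": -40,"ty": 0,"tz": 140,"ax": 0,"ay": 0,"az": 0},
  ],
)

```text
time: 7.6
eef_pos: [596.9, -71.4, 384.2]
tcp_rot: [0.761, 0.649, -0.001, -0.001]
force: [0.4, 0.5, 0.4]
width: 33.6
gripper_force: 0.0
```

```bash
python3 - <<'E'
from h import *
s=get_state();print(s['time'],s['eef_pos'],s['tcp_rot'],s['force'])
np.savez('w5.npz',eef_pos=s['eef_pos'],tcp_rot=s['tcp_rot'])
cv2.imwrite('pics/w5.png',read_camera('wrist')[:,:,::-1])
E
```

```text
7.6 [596.90237293 -71.43398683 384.1593981 ] [ 7.60686292e-01  6.49118631e-01 -7.30861732e-04 -9.12954784e-04] [0.39600025 0.51913165 0.4165041 ]
```

View pics/w5.png

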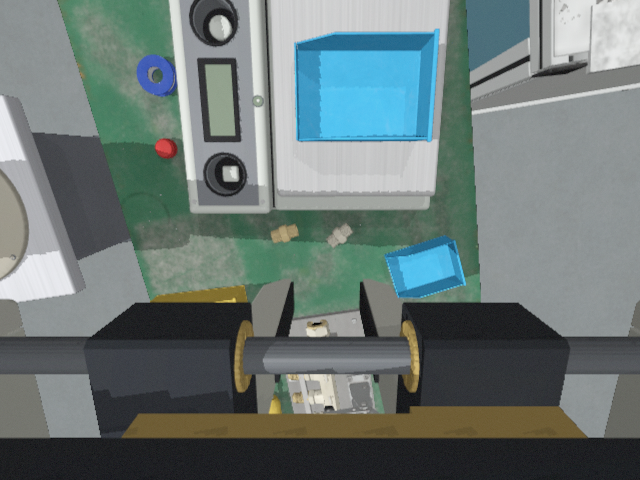

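The bin stands clear on the pan with corners about (297,43), (299,140), (433,141), (438,30). The pan's right edge runs (274,194)-(435,191), the tare well is near (214,20) and the power well near (225,174).

```bash
python3 - <<'E'
from h import *
np.set_printoptions(precision=1,suppress=True)
W=cam('wrist',dict(np.load('w5.npz')))
im=cv2.imread('pics/w5.png');g=cv2.cvtColor(im,cv2.COLOR_BGR2GRAY)
pm=np.array([657.7,56.8]);th=-.159;x=np.array([np.cos(th),np.sin(th)]);y=np.array([-x[1],x[0]])
# dark collar rings: outer bound ellipses
m=cv2.inRange(g,0,75);m[:,:180]=0;m[:,252:]=0;m[205:]=0;m[50:150]=0
for c in cv2.findContours(m,0,2)[0]:
    if cv2.contourArea(c)>300:
        bx=cv2.boundingRect(c);(c0,r)=cv2.minEnclosingCircle(c);print(bx,c0,r,ray(W,c0,77))
for n,u,v,z in [('panFR',274,193,90),('panBR',435,190,90),('binFL',297,43,120),('binFR',299,140,120),('binBR',433,141,152),('binBL',438,30,152),('tare',214,20,77),('pow',225.5,174.5,77)]:
    p=ray(W,(u,v),z)[:2];print(n,p,'panfr',(p-pm)@x,(p-pm)@y)
E
```

```text
(204, 153, 43, 44) (224.402099609375, 174.37762451171875) 22.48342514038086 [468.8  -5.1  77. ]
(189, 0, 49, 47) (211.5, 20.295454025268555) 26.798521041870117 [495.4 174.8  77. ]
panFR [531.5 -38.8] panfr -109.4421299592621 -114.38841326099583
panBR [740.7 -68.3] panfr 101.76895424544408 -110.37864578908653
binFL [594.1 121.8] panfr -73.11146107165888 54.07330773398492
binFR [578.  20.] panfr -72.90785303116635 -48.936460011475106
binBR [725.  -6.] panfr 76.35082763809855 -51.330250645121176
binBL [738.9 101.3] panfr 73.07828680930885 56.80967300287813
tare [498.5 174.6] panfr -175.86121897980112 91.0999637973109
pow [470.2  -5.5] panfr -175.27738586306174 -91.21387779247499
```

Bin centre is about (1, 3) mm from the pan centre and square. Next I turn the tool a quarter turn, so the gripper body stays clear of the bin, and hover over the tare well.

Emit:
move_arm(
  commands=[
    {"fingers": 1,"tx": -15,"ty": 40,"tz": 0,"ax": 0,"ay": 0,"az": 0.14},
    {"fingers": 1,"tx": -30,"ty": 80,"tz": 0,"ax": 0,"ay": 0,"az": 0.28},
    {"fingers": 1,"tx": -48,"ty": 120,"tz": 0,"ax": 0,"ay": 0,"az": 0.42},
    {"fingers": 1,"tx": -64,"ty": 160,"tz": 0,"ax": 0,"ay": 0,"az": 0.56},
    {"fingers": 1,"tx": -80,"ty": 200,"tz": 0,"ax": 0,"ay": 0,"az": 0.7},
    {"fingers": 1,"tx": -96,"ty": 240,"tz": 0,"ax": 0,"ay": 0,"az": 0.84},
    {"fingers": 1,"tx": -99,"ty": 247,"tz": -30,"ax": 0,"ay": 0,"az": 0.98},
    {"fingers": 1,"tx": -99,"ty": 247,"tz": -60,"ax": 0,"ay": 0,"az": 1.1},
  ],
)

```text
time: 8.45
eef_pos: [497.4, 178.4, 325.5]
tcp_rot: [0.305, 0.952, 0.001, 0.001]
force: [0.8, -0.4, -0.6]
width: 0.4
gripper_force: 0.0
```

Emit:
move_arm(
  commands=[
    {"fingers": 1,"tx": 0,"ty": 0,"tz": -30,"ax": 0,"ay": 0,"az": 0.12},
    {"fingers": 1,"tx": 0,"ty": 0,"tz": -60,"ax": 0,"ay": 0,"az": 0.24},
    {"fingers": 1,"tx": 0,"ty": 0,"tz": -100,"ax": 0,"ay": 0,"az": 0.36},
    {"fingers": 1,"tx": 0,"ty": 0,"tz": -140,"ax": 0,"ay": 0,"az": 0.47},
    {"fingers": 1,"tx": 0,"ty": 0,"tz": -180,"ax": 0,"ay": 0,"az": 0.47},
    {"fingers": 1,"tx": 0,"ty": 0,"tz": -210,"ax": 0,"ay": 0,"az": 0.47},
    {"fingers": 1,"tx": 0,"ty": 0,"tz": -210,"ax": 0,"ay": 0,"az": 0.47},
    {"fingers": 1,"tx": 0,"ty": 0,"tz": -210,"ax": 0,"ay": 0,"az": 0.47},
  ],
)

```text
time: 9.25
eef_pos: [497.9, 176.3, 115.7]
tcp_rot: [0.079, 0.997, 0.0, -0.001]
force: [0.4, 0.1, 0.5]
width: 0.3
gripper_force: 0.0
```

```bash
python3 - <<'E'
from h import *
s=get_state();print(s['time'],s['eef_pos'],s['tcp_rot'],s['force'],s['width'],s['qpos'])
np.savez('w6.npz',eef_pos=s['eef_pos'],tcp_rot=s['tcp_rot'])
w=read_camera('wrist');a=read_camera('scene');b=read_camera('side')
for n,i in (('w',w),('s',a),('d',b)):cv2.imwrite(f'pics/{n}6.png',i[:,:,::-1])
r=lambda i,x,y,w,h:cv2.resize(i[y:y+h,x:x+w],(400,300),interpolation=cv2.INTER_CUBIC)
im=np.vstack([np.hstack([r(w,0,0,640,480),r(w,220,180,200,150)]),np.hstack([r(a,180,100,200,150),r(b,240,180,200,150)])]);cv2.imwrite('pics/c6.png',im[:,:,::-1])
print([proj(cam(n,s),[498,176,77]) for n in('wrist','scene','side')])
E
```

```text
9.25 [497.90222988 176.31665427 115.70821208] [ 7.89018613e-02  9.96882203e-01  8.41846383e-06 -6.07357348e-04] [0.35868914 0.08244742 0.45615557] 0.3342732782833362 [ 0.06415726  0.61592377 -0.74412111  2.10828566  0.67849571  0.67174422
  0.26920724]
[(np.float64(326.31424379871424), np.float64(272.06733058631715)), (np.float64(263.950463033246), np.float64(189.10393548771498)), (np.float64(331.17939398492064), np.float64(290.0853333063658))]
```

View pics/c6.png

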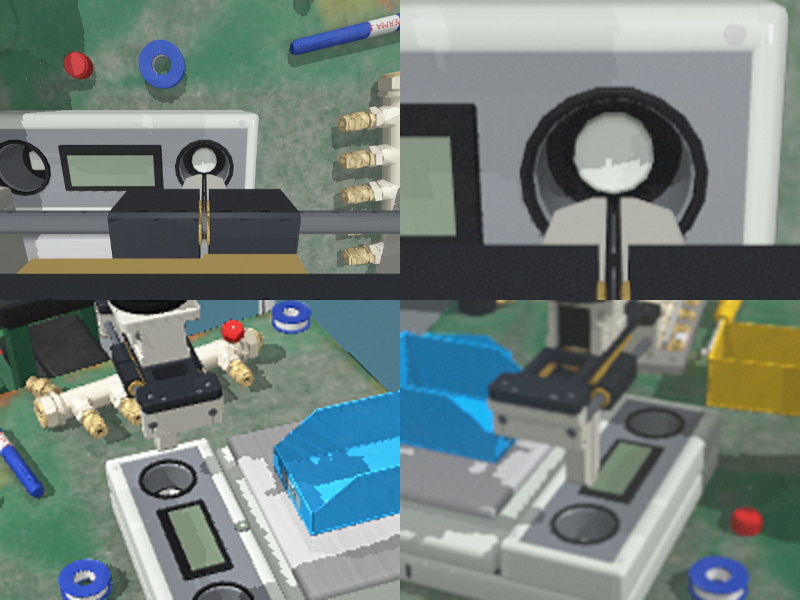

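The wrist crop shows the tare well ring centred near full-image (327,269.5), against a predicted (326,272), so I need about 1 mm toward -x and 0.5 mm toward +y. I'll descend into the well with small steps.

Emit:
move_arm(
  commands=[
    {"fingers": 1,"tx": -1,"ty": 0.5,"tz": -10,"ax": 0,"ay": 0,"az": 0},
    {"fingers": 1,"tx": -1,"ty": 0.5,"tz": -20,"ax": 0,"ay": 0,"az": 0},
    {"fingers": 1,"tx": -1,"ty": 0.5,"tz": -30,"ax": 0,"ay": 0,"az": 0},
    {"fingers": 1,"tx": -1,"ty": 0.5,"tz": -40,"ax": 0,"ay": 0,"az": 0},
    {"fingers": 1,"tx": -1,"ty": 0.5,"tz": -50,"ax": 0,"ay": 0,"az": 0},
    {"fingers": 1,"tx": -1,"ty": 0.5,"tz": -58,"ax": 0,"ay": 0,"az": 0},
    {"fingers": 1,"tx": -1,"ty": 0.5,"tz": -62,"ax": 0,"ay": 0,"az": 0},
    {"fingers": 1,"tx": -1,"ty": 0.5,"tz": -62,"ax": 0,"ay": 0,"az": 0},
  ],
)

```text
time: 10.2
eef_pos: [496.8, 176.3, 53.0]
tcp_rot: [0.079, 0.997, -0.0, -0.0]
force: [0.8, 0.1, -0.0]
width: -0.0
gripper_force: 0.0
```

Emit:
move_arm(
  commands=[
    {"fingers": 1,"tx": 0,"ty": 0,"tz": -1,"ax": 0,"ay": 0,"az": 0},
    {"fingers": 1,"tx": 0,"ty": 0,"tz": -2,"ax": 0,"ay": 0,"az": 0},
    {"fingers": 1,"tx": 0,"ty": 0,"tz": -3,"ax": 0,"ay": 0,"az": 0},
    {"fingers": 1,"tx": 0,"ty": 0,"tz": -4,"ax": 0,"ay": 0,"az": 0},
    {"fingers": 1,"tx": 0,"ty": 0,"tz": -5,"ax": 0,"ay": 0,"az": 0},
    {"fingers": 1,"tx": 0,"ty": 0,"tz": -6,"ax": 0,"ay": 0,"az": 0},
    {"fingers": 1,"tx": 0,"ty": 0,"tz": -6,"ax": 0,"ay": 0,"az": 0},
    {"fingers": 1,"tx": 0,"ty": 0,"tz": -6,"ax": 0,"ay": 0,"az": 0},
  ],
)

```text
time: 11.0
eef_pos: [497.2, 176.2, 47.7]
tcp_rot: [0.079, 0.997, -0.0, 0.0]
force: [0.4, -0.7, 2.4]
width: 0.7
gripper_force: 1.4
```

Emit:
move_arm(
  commands=[
    {"fingers": 1,"tx": 0,"ty": 0,"tz": -1,"ax": 0,"ay": 0,"az": 0},
    {"fingers": 1,"tx": 0,"ty": 0,"tz": -2,"ax": 0,"ay": 0,"az": 0},
    {"fingers": 1,"tx": 0,"ty": 0,"tz": -2.5,"ax": 0,"ay": 0,"az": 0},
    {"fingers": 1,"tx": 0,"ty": 0,"tz": -3,"ax": 0,"ay": 0,"az": 0},
    {"fingers": 1,"tx": 0,"ty": 0,"tz": -3,"ax": 0,"ay": 0,"az": 0},
    {"fingers": 1,"tx": 0,"ty": 0,"tz": -3,"ax": 0,"ay": 0,"az": 0},
    {"fingers": 1,"tx": 0,"ty": 0,"tz": -3,"ax": 0,"ay": 0,"az": 0},
    {"fingers": 1,"tx": 0,"ty": 0,"tz": -3,"ax": 0,"ay": 0,"az": 0},
  ],
)

```text
time: 11.8
eef_pos: [497.2, 176.2, 45.2]
tcp_rot: [0.079, 0.997, -0.0, 0.0]
force: [-0.8, -2.4, 12.2]
width: 0.7
gripper_force: 6.4
```

The force has jumped past the spring's 4 N with the tip 5 mm below key-up height, so the key is on its stop. Hold.

Emit:
move_arm(
  commands=[
    {"fingers": 1,"tx": 0,"ty": 0,"tz": 0,"ax": 0,"ay": 0,"az": 0},
    {"fingers": 1,"tx": 0,"ty": 0,"tz": 0,"ax": 0,"ay": 0,"az": 0},
    {"fingers": 1,"tx": 0,"ty": 0,"tz": 0,"ax": 0,"ay": 0,"az": 0},
    {"fingers": 1,"tx": 0,"ty": 0,"tz": 0,"ax": 0,"ay": 0,"az": 0},
    {"fingers": 1,"tx": 0,"ty": 0,"tz": 0,"ax": 0,"ay": 0,"az": 0},
    {"fingers": 1,"tx": 0,"ty": 0,"tz": 0,"ax": 0,"ay": 0,"az": 0},
    {"fingers": 1,"tx": 0,"ty": 0,"tz": 0,"ax": 0,"ay": 0,"az": 0},
    {"fingers": 1,"tx": 0,"ty": 0,"tz": 0,"ax": 0,"ay": 0,"az": 0},
  ],
)

```text
time: 12.6
eef_pos: [497.3, 176.2, 45.2]
tcp_rot: [0.079, 0.997, -0.0, 0.0]
force: [-1.1, -1.7, 13.0]
width: 0.4
gripper_force: 6.4
```

Emit:
move_arm(
  commands=[
    {"fingers": 1,"tx": 0,"ty": 0,"tz": 0,"ax": 0,"ay": 0,"az": 0},
    {"fingers": 1,"tx": 0,"ty": 0,"tz": 0,"ax": 0,"ay": 0,"az": 0},
    {"fingers": 1,"tx": 0,"ty": 0,"tz": 0,"ax": 0,"ay": 0,"az": 0},
    {"fingers": 1,"tx": 0,"ty": 0,"tz": 0,"ax": 0,"ay": 0,"az": 0},
    {"fingers": 1,"tx": 0,"ty": 0,"tz": 0,"ax": 0,"ay": 0,"az": 0},
    {"fingers": 1,"tx": 0,"ty": 0,"tz": 0,"ax": 0,"ay": 0,"az": 0},
    {"fingers": 1,"tx": 0,"ty": 0,"tz": 0,"ax": 0,"ay": 0,"az": 0},
    {"fingers": 1,"tx": 0,"ty": 0,"tz": 0,"ax": 0,"ay": 0,"az": 0},
  ],
)

```text
time: 13.4
eef_pos: [497.2, 176.2, 45.2]
tcp_rot: [0.079, 0.997, -0.0, 0.0]
force: [-0.7, -1.9, 13.1]
width: 0.2
gripper_force: 6.4
```

```bash
python3 - <<'E'
from h import *
s=get_state();print(s['time'],s['eef_pos'],s['force'])
a=read_camera('scene');b=read_camera('side')
r=lambda i,x,y,w,h:cv2.resize(i[y:y+h,x:x+w],(400,300),interpolation=cv2.INTER_CUBIC)
cv2.imwrite('pics/c7.png',np.hstack([r(a,200,100,240,180),r(b,170,150,240,180)])[:,:,::-1])
E
```

```text
13.4 [497.24923163 176.24783929  45.22847268] [-0.71712713 -1.87191206 13.09576388]
```

View pics/c7.png

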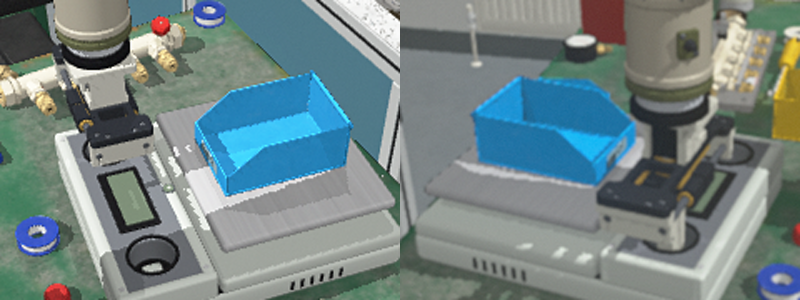

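The fingertips are down the tare well, and the bin stands alone and square mid-pan. I'll hold a little longer, then withdraw straight up.

Emit:
move_arm(
  commands=[
    {"fingers": 1,"tx": 0,"ty": 0,"tz": 0,"ax": 0,"ay": 0,"az": 0},
    {"fingers": 1,"tx": 0,"ty": 0,"tz": 0,"ax": 0,"ay": 0,"az": 0},
    {"fingers": 1,"tx": 0,"ty": 0,"tz": 0,"ax": 0,"ay": 0,"az": 0},
    {"fingers": 1,"tx": 0,"ty": 0,"tz": 0,"ax": 0,"ay": 0,"az": 0},
    {"fingers": 1,"tx": 0,"ty": 0,"tz": 0,"ax": 0,"ay": 0,"az": 0},
    {"fingers": 1,"tx": 0,"ty": 0,"tz": 5,"ax": 0,"ay": 0,"az": 0},
    {"fingers": 1,"tx": 0,"ty": 0,"tz": 15,"ax": 0,"ay": 0,"az": 0},
    {"fingers": 1,"tx": 0,"ty": 0,"tz": 30,"ax": 0,"ay": 0,"az": 0},
  ],
)

```text
time: 14.3
eef_pos: [496.3, 176.2, 74.7]
tcp_rot: [0.079, 0.997, -0.0, -0.001]
force: [-0.7, 0.0, -0.9]
width: 0.4
gripper_force: 0.0
```

Emit:
move_arm(
  commands=[
    {"fingers": 1,"tx": 0,"ty": 0,"tz": 20,"ax": 0,"ay": 0,"az": 0},
    {"fingers": 1,"tx": 0,"ty": 0,"tz": 50,"ax": 0,"ay": 0,"az": 0},
    {"fingers": 1,"tx": 0,"ty": 0,"tz": 90,"ax": 0,"ay": 0,"az": 0},
    {"fingers": 1,"tx": 0,"ty": 0,"tz": 130,"ax": 0,"ay": 0,"az": 0},
    {"fingers": 1,"tx": 0,"ty": 0,"tz": 170,"ax": 0,"ay": 0,"az": 0},
    {"fingers": 1,"tx": 0,"ty": 0,"tz": 180,"ax": 0,"ay": 0,"az": 0},
    {"fingers": 1,"tx": 0,"ty": 0,"tz": 180,"ax": 0,"ay": 0,"az": 0},
    {"fingers": 1,"tx": 0,"ty": 0,"tz": 180,"ax": 0,"ay": 0,"az": 0},
  ],
)

```text
time: 15.1
eef_pos: [496.5, 175.6, 253.7]
tcp_rot: [0.079, 0.997, -0.0, -0.001]
force: [-0.0, -0.0, -1.0]
width: 0.5
gripper_force: 0.0
```

```bash
python3 -c "
from bench import *
s=get_state();print(s['time'],s['eef_pos'],s['force']);print(job_done())"
```

```text
15.1 [496.51180811 175.5859147  253.71636448] [-0.04225161 -0.00658636 -0.9616118 ]
the job is handed in; nothing more can be done
None
```

The job is handed in at about 15 s: I pushed the bin square to within about 3 mm of the pan's centre (measured from the wrist camera), held the tare key on its stop for just over 2 s, then withdrew the arm clear; no verdict came back.

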